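# Seat the portion wheel in the sweet dispenser and hold it down

### The arm

A 6-joint arm with a two-finger parallel gripper is mounted at the origin on the work surface. World frame = base frame: x ahead of the robot, y to its left, z up, the work surface at z = 0. Lengths are in mm, angles in rad, forces in N, time in s.
With the tool pointing down it reaches from about 350 to 975 mm from the base axis. Payload 7.1 kg.
Tool frame: the origin (TCP) lies at the very end of the fingers, on their centre line; the grasp point (between the pads) lies ctrl.hold_point_z behind it (ctrl.hold_point_z is the distance from the TCP to the grasp point, in mm); z points along the fingers, y is the line along which they close (so a half turn about z gives the same grasp; the last joint's range is limited). The gripper opens to 88 mm and grips with 3 to 60 N. Pads are 20 mm wide; open, the fingers measure 115 mm over their backs; the gripper's body (75 mm by 178 mm) begins 61 mm behind the grasp point.
Start: joints at [1.181, 0.423, 1.63, -0, 1.089, -0.019], TCP at [226.443, 582.519, 222.675] pointing down, gripper open.
Joint ranges: [-3, 3], [-0.9, 2.11], [0.09, 2.58], [-1.31, 4.45], [0.11, 2.69], [-2.54, 2.54]. Speed limits (rad/s): [2.39, 2.39, 3.01, 3.14, 3.14, 3.14].

### API

Orientations are given as a rotation vector (axis times angle).
In Python, from workcell import ctrl gives the robot as it stands. The module is installed in compiled form; this text tells all that it offers.
- The arm moves only by the shell command python3 -m creep 'ROWS'. ROWS is JSON, a list of rows, each an object with "translation": the shift along the tool's x, y, z in mm, a list of three; "angular": the turn, a rotation vector about the tool's x, y, z in rad, a list of three; "jaw": the opening, from 0 (shut) to 1 (fully open). A call has exactly 8 rows; each row is the pose to reach, as a shift and turn from the pose commanded when the call began, along the tool's axes at that moment; what a row does not reach only later rows make up. A row lasts 1/8 s, in which the tool goes at most 62.5 mm and 10.7 degrees, less where a joint would pass 70% of its speed; a pose out of reach is approached as far as the arm can. A call with a gripper value outside its range is refused whole. The fingers move at their own pace and stop on an object; the grip force is fixed at half the most. Time passes only in rows, so rows that repeat a pose let the fingers close, or fill a call up. It gives the time, the measured TCP pose, the force, the opening and the grip force at its end, in the units of the state.
- ctrl.get_obs(): the state, without advancing time (a new reading comes with each control period).
- ctrl.get_image(name): name is "scene" or "top"; returns the picture (420x560x3 uint8, red, green, blue); there is no depth.
- ctrl.camera_info(name): a dict with "camera_matrix" (3x3 intrinsics, pixels), "world_from_camera" (4x4, takes a point from camera to world coordinates). Camera axes: x right, y up, looking along -z (the intrinsics and any distortion apply to the point x, -y, -z); pixel columns grow to the right and rows downward; lengths in mm; the calibration is good to about 2 mm. A picture is of the moment at which its call begins. camera_info takes no time and is no camera call.
- ctrl.close_job(): hands the job in; it is judged then, once.
Trained networks look in the newest picture that a camera, given by its name, has taken for a name from the list of things; names that differ only in an ending like _2 or _b are one class to them, and where a whole thing is asked for, a point or a joint stands for the part that bears it (a point fixed in the world has none). Each returns a list of dicts, best first, with "score" (0 to 1); they miss things now and then, are a little off and sometimes report something else, mostly with a low value. They report only what shows in the picture. A call takes as long as a camera call. They do not tell look-alikes from the thing itself.
- ctrl.look_for(camera, label): "rect" ([left, top, right, bottom] in pixels, round what is visible of it).
The state is a dict: "t": time; "qpos": joint angles; "qvel": joint speeds; "joint_torque": joint torques, N m; "ee_pos": TCP position; "orientation": TCP orientation; "ft_force": force on the tool from outside, world axes, zero at the start; "moment": the same for the moment, N m; "width": finger opening in mm; "grasp_force": force on a finger pad.
Only numpy, scipy, OpenCV 4.12 (cv2) and the standard library are available. Lean on these libraries where they do the work, as an engineer would, in place of code of your own. Each camera call takes 0.05 s, during which the arm holds its last target. There are 200 camera calls.

### The job

The sweet dispenser on the shop table has its globe off: take the portion wheel with the four broad vanes off its drying collar, line its ribs up with the cross-shaped slot of the drive hub inside the dispenser's rim, and slide it all the way home until it sits flush on the hub, squeezing the ejector spring below. Finish while still holding the wheel pressed down, so a colleague can tighten its lock screw from below; do not let go, or the spring lifts it. Leave the many-toothed wheel, the two jars and the scoop where they are.

Things in the scene. Friction and masses are not known exactly. Their poses are not given: they have to be found in the camera images.
- wheel: The wheel to fit, white plastic, 130 to 210 g: core disc 44 mm across, 10 mm thick, four broad vanes 14 mm wide reaching 42 mm from the axis along its x and y. Origin on the axis at the disc's underside, z up. A steel stem hangs below, a grip bar stands on top. At the start it lies level on collar_a, stem in the bore, any yaw. A quarter turn gives the same fit.
- wheel_grip (a point): Middle of the wheel's grip bar, 35 mm above the wheel's origin, axes as the wheel's. The bar is 50 mm long (along x), 12 mm thick (along y) and rises from 10 to 55 mm above the wheel's origin.
- wheel_tip (a point): Foot of the wheel's stem, 24 mm below the wheel's origin. The stem is a cross of four ribs straight below the four vanes (along x and y): 30 mm tip to tip, 8 mm thick, down to 19 mm below the origin; then a narrower lead-in, 26 mm by 5 mm, to the foot.
- fine_wheel: The other wheel, to be left alone: same size, grip bar and stem, but a 66 mm core disc with twelve narrow teeth 10 mm wide round the edge. Origin and axes as for the wheel. It lies on the other collar.
- collar_a: Grey plastic drying collar that carries the four-vane wheel, fixed to the table: ring 80 mm outside, 48 mm bore, 32 mm high, origin at the centre of its underside on the table. Lift the wheel straight up at least 26 mm to clear it.
- collar_b: The same kind of collar, carrying the many-toothed wheel.
- dispenser: The sweet dispenser, fixed: cream body 160 x 160 x 60 mm, origin at the centre of its underside on the table. On it an upright round aluminium rim, 116 mm inside, 4 mm thick, from 60 to 105 mm above the table, surrounds the drive hub. It may stand left, middle or right; the collars take the other two places.
- drive_mouth (a point): Centre of the top face of the square aluminium drive hub (48 x 48 mm, 92 mm above the table). Cross-shaped slot from the top: two channels along this point's x and y, each 11 mm wide, 34 mm tip to tip, 30 mm deep. It turns with the hub, z up; the hub is at any angle and turns only if twisted with over 0.3 N m. The wheel is home with its origin here.
- ejector (a joint): Downward travel (m) of the black spring ejector pin, 10 mm thick, in the middle of the slot. At 0 its top is 14 mm below the hub's top face, so the stem meets it with 10 mm still to go; wheel home = 0.010; end stop 0.013. Spring force 3 N at 0, 8 N at 0.010: more than the wheel's weight.
- tall_jar: Bystander: clear jar of sweets with white lid, 70 mm across, 109 mm high, origin under its centre.
- short_jar: Bystander: clear jar of sweets with metal lid, 80 mm across, 74 mm high, origin under its centre.
- scoop: Bystander: metal scoop, tray 70 x 45 x 25 mm with its origin under the tray's centre, flat handle reaching 120 mm to its -x.
Mind the look-alikes: they are no part of the job. What is shaped like the wheel but purple is not meant.

How it is judged:
By the outcome, as a careful person would: the job done as asked, in the order asked, and still so for the second after the job is handed in, while the arm keeps its last pose, push and grip.
It also fails if it takes over 42 s, if anything falls off the work surface, if the arm or the gripper's body presses on something with over 40 N, if the wrist force passes 120 N, or if a joint passes its speed limit or range.

## Working session

There is one attempt and no reset: what is moved stays moved. The work goes in short steps, Python scripts to look and compute and a shell command to move; the robot and the scene stay as the last step left them, time stands still between calls to the robot, and variables do not carry over. Pictures are saved under pics/ and viewed, at most 10 in all, crops included, and the job is handed in when it is done.

```bash
mkdir -p pics
python3 - <<'E'
from workcell import ctrl
import cv2,numpy as np
np.set_printoptions(precision=4,suppress=True)
for n in("scene","top"):
    cv2.imwrite(f"pics/{n}0.png",ctrl.get_image(n)[:,:,::-1])
    i=ctrl.camera_info(n);print(n,i)
for n in("scene","top"):
    for l in("wheel","fine_wheel","dispenser","collar_a","drive_mouth"):
        print(n,l,[(np.round(d["rect"]).tolist(),round(d["score"],2)) for d in ctrl.look_for(n,l)][:4])
o=ctrl.get_obs();print(o,ctrl.hold_point_z)
E
```

```text
scene {'camera_matrix': array([[482.529 ,   0.    , 278.8831],
       [  0.    , 482.529 , 219.1836],
       [  0.    ,   0.    ,   1.    ]]), 'world_from_camera': array([[  -0.7568,   -0.5252,    0.389 , 1204.2553],
       [   0.6536,   -0.6068,    0.4523,  653.5179],
       [  -0.0015,    0.5966,    0.8026, 1208.7887],
       [   0.    ,    0.    ,    0.    ,    1.    ]])}
top {'camera_matrix': array([[446.9119,   0.    , 281.715 ],
       [  0.    , 446.9119, 221.1751],
       [  0.    ,   0.    ,   1.    ]]), 'world_from_camera': array([[  -0.0169,    0.997 ,   -0.0759,  549.6034],
       [  -0.9996,   -0.015 ,    0.0249,   21.3235],
       [   0.0237,    0.0763,    0.9968, 1191.1083],
       [   0.    ,    0.    ,    0.    ,    1.    ]])}
scene wheel [([299.0, 189.0, 327.0, 213.0], 0.71), ([279.0, 214.0, 304.0, 239.0], 0.6)]
scene fine_wheel [([235.0, 160.0, 265.0, 181.0], 0.62)]
scene dispenser [([321.0, 225.0, 397.0, 296.0], 0.85)]
scene collar_a [([299.0, 195.0, 325.0, 223.0], 0.84)]
scene drive_mouth [([351.0, 237.0, 376.0, 256.0], 0.85)]
top wheel [([247.0, 209.0, 280.0, 242.0], 0.82), ([260.0, 256.0, 290.0, 285.0], 0.76)]
top fine_wheel [([349.0, 234.0, 383.0, 262.0], 0.59)]
top dispenser [([146.0, 214.0, 222.0, 294.0], 0.93)]
top collar_a [([259.0, 255.0, 288.0, 288.0], 0.62)]
top drive_mouth []
{'t': 0.6, 'qpos': array([ 1.181 ,  0.4231,  1.6299, -0.    ,  1.0886, -0.019 ]), 'qvel': array([ 0.0002,  0.0008, -0.001 ,  0.0011,  0.0003,  0.0017]), 'joint_torque': array([  0.0006, -54.4304, -27.3928,   0.0645,   0.0171,  -0.    ]), 'ee_pos': array([226.4285, 582.5063, 222.6907]), 'orientation': array([ 0.5791,  3.0878, -0.    ]), 'ft_force': array([-0.2406, -0.1717, -0.1576]), 'moment': array([ 0.0458, -0.0267, -0.0076]), 'grasp_force': 0.0, 'width': 87.7003771774976} 18.700000000000003
```

Run:
```python
import cv2
a=cv2.imread("pics/top0.png")[180:320,130:400];cv2.imwrite("pics/t1.png",cv2.resize(a,None,fx=2.96,fy=2.96,interpolation=3))
a=cv2.imread("pics/scene0.png")[130:310,210:410];cv2.imwrite("pics/s1.png",cv2.resize(a,None,fx=3.3,fy=3.3,interpolation=3))
```

```text
(no output)
```

View pics/t1.png

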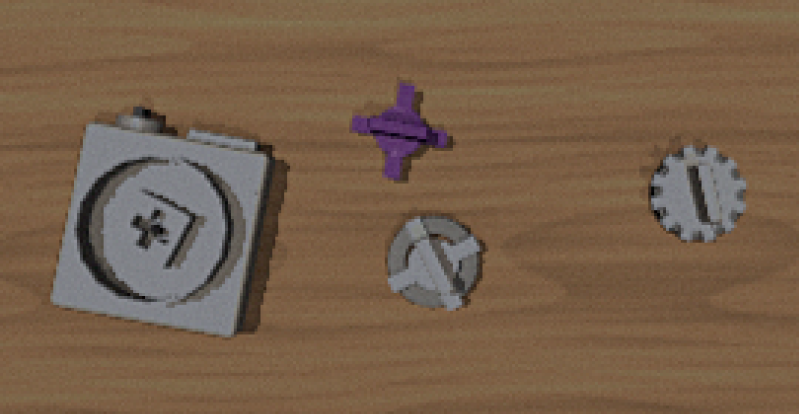

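View pics/s1.png

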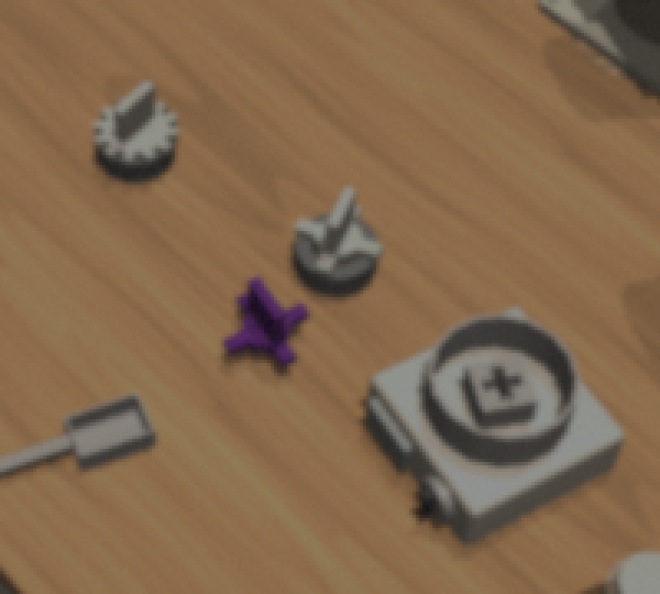

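The white four-vane wheel is at about top (276,268) and scene (312,204). It lies on a collar and matches the description. The purple one at top (266,225) is the look-alike, and the twelve-toothed one at (366,245) is the fine wheel. The hub slot is at top (181,257) and scene (362,246). Next I'll fit both models to the edges in the two views.

```bash
cat > h.py <<'E'
from workcell import ctrl
import cv2,numpy as np
from scipy.optimize import minimize
def proj(n,P):
    i=ctrl.camera_info(n);T=np.linalg.inv(i["world_from_camera"]);c=np.asarray(P)@T[:3,:3].T+T[:3,3]
    u=c*[1,-1,-1];u=u@i["camera_matrix"].T;return u[:,:2]/u[:,2:]
def ray(n,uv,z):
    i=ctrl.camera_info(n);T=i["world_from_camera"];d=np.linalg.inv(i["camera_matrix"])@[*uv,1]
    d=T[:3,:3]@(d*[1,-1,-1]);o=T[:3,3];return o+d*(z-o[2])/d[2]
def poly(pts,z,step=1.):
    out=[];p=np.array(pts,float)
    for a,b in zip(p,np.roll(p,-1,0)):
        m=max(2,int(np.linalg.norm(b-a)/step));out.append(a+(b-a)*np.linspace(0,1,m,endpoint=False)[:,None])
    o=np.vstack(out);return np.c_[o,np.full(len(o),z)]
def cross(r,w): return [(r,-w),(r,w),(w,w),(w,r),(-w,r),(-w,w),(-r,w),(-r,-w),(-w,-w),(-w,-r),(w,-r),(w,-w)]
def rect(a,b): return [(a,b),(-a,b),(-a,-b),(a,-b)]
# wheel outline: vanes beyond the disc + disc arcs, at disc top, plus bar top
def wheel():
    c=poly(cross(42,7),10);c=c[np.hypot(c[:,0],c[:,1])>22]
    return np.vstack([c,poly(rect(25,6),55),poly(rect(25,6),55)])
def hub(): return np.vstack([poly(cross(17,5.5),0),poly(rect(24,24),0)])
def place(M,x,y,z,a):
    c,s=np.cos(a),np.sin(a);return M@np.array([[c,s,0],[-s,c,0],[0,0,1]])+[x,y,z]
def grad(img):
    g=cv2.GaussianBlur(cv2.cvtColor(img,cv2.COLOR_BGR2GRAY).astype(np.float32),(0,0),.8)
    return np.hypot(cv2.Sobel(g,5,1,0),cv2.Sobel(g,5,0,1))
def fit(M,z,guess,imgs,yaws,R=8,zfree=False):
    G={n:grad(i) for n,i in imgs.items()}
    def cost(v):
        s=0
        for n in G:
            uv=proj(n,place(M,v[0],v[1],z,v[2])).astype(np.float32)
            s-=cv2.remap(G[n],uv[None,:,0],uv[None,:,1],1).mean()/G[n].std()
        return s
    best=min(((cost((guess[0]+dx,guess[1]+dy,a)),(guess[0]+dx,guess[1]+dy,a)) for dx in np.arange(-R,R+1,2) for dy in np.arange(-R,R+1,2) for a in yaws))
    r=minimize(cost,best[1],method="Nelder-Mead",options=dict(initial_simplex=np.array(best[1])+[[0,0,0],[1.5,0,0],[0,1.5,0],[0,0,.06]]))
    return r.x,r.fun
def overlay(items,imgs,fn,rad=40,tile=400):
    t=[]
    for n,im in imgs.items():
        for M,p in items:
            P=place(M,*p);u0=proj(n,[[p[0],p[1],p[2]]])[0].astype(int)-rad
            k=tile/(2*rad);cr=cv2.resize(im[u0[1]:u0[1]+2*rad,u0[0]:u0[0]+2*rad],(tile,tile),interpolation=cv2.INTER_CUBIC)
            for q in (proj(n,P)-u0+.5)*k: cv2.circle(cr,tuple(int(v) for v in q),1,(0,255,0) if True else 0,-1)
            t.append(cr)
    h=len(items);cv2.imwrite(fn,np.vstack([np.hstack(t[i:i+h]) for i in range(0,len(t),h)]))
E
python3 - <<'E'
from h import *
imgs={n:cv2.imread(f"pics/{n}0.png") for n in("scene","top")}
gw=ray("top",(276.6,268.5),50);gh=ray("top",(181.3,257.4),92)
print(gw,ray("scene",(312,205),42),gh,ray("scene",(362,246),92))
y=np.arange(0,np.pi,.1)
for sel in (("scene","top"),("top",),("scene",)):
    s={k:imgs[k] for k in sel}
    w,cw=fit(wheel(),32,gw,s,y);h,ch=fit(hub(),92,gh,s,y[:16]);print(sel,w.round(3),cw,h.round(3),ch)
    if len(sel)==2: overlay([(wheel(),(w[0],w[1],32,w[2])),(hub(),(h[0],h[1],92,h[2]))],imgs,"pics/ov1.png",24,300)
E
```

```text
[516.15838524   7.82700766  50.        ] [525.99618793  21.54021982  42.        ] [548.39963237 240.3027184   92.        ] [549.40201803 244.77189274  92.        ]Traceback (most recent call last):
  File "<stdin>", line 8, in <module>
  File "h.py", line 35, in fit
    best=min(((cost((guess[0]+dx,guess[1]+dy,a)),(guess[0]+dx,guess[1]+dy,a)) for dx in np.arange(-R,R+1,2) for dy in np.arange(-R,R+1,2) for a in yaws))
  File "h.py", line 35, in <genexpr>
    best=min(((cost((guess[0]+dx,guess[1]+dy,a)),(guess[0]+dx,guess[1]+dy,a)) for dx in np.arange(-R,R+1,2) for dy in np.arange(-R,R+1,2) for a in yaws))
               ~~~~^^^^^^^^^^^^^^^^^^^^^^^^^^^^^
  File "h.py", line 32, in cost
    uv=proj(n,place(M,v[0],v[1],z,v[2])).astype(np.float32)
       ~~~~^^^^^^^^^^^^^^^^^^^^^^^^^^^^^
  File "h.py", line 5, in proj
    i=ctrl.camera_info(n);T=np.linalg.inv(i["world_from_camera"]);c=np.asarray(P)@T[:3,:3].T+T[:3,3]
ValueError: time passes only in moves, steps and waits
```

```bash
sed -i 's/ctrl.camera_info(n)/INFO[n]/; ' h.py; sed -i '3a INFO={n:ctrl.camera_info(n) for n in("scene","top")}' h.py
cat > f.py <<'E'
from h import *
imgs={n:cv2.imread(f"pics/{n}0.png") for n in("scene","top")}
gw=(520,12);gh=(549,242)
y=np.arange(0,np.pi,.1)
for sel in (("scene","top"),("top",),("scene",)):
    s={k:imgs[k] for k in sel}
    w,cw=fit(wheel(),32,gw,s,y,12);h,ch=fit(hub(),92,gh,s,y[:16]);print(sel,w.round(3),cw,h.round(3),ch)
    if len(sel)==2: overlay([(wheel(),(w[0],w[1],32,w[2])),(hub(),(h[0],h[1],92,h[2]))],imgs,"pics/ov1.png",24,300)
E
python3 f.py
```

```text
('scene', 'top') [5.15763e+02 1.04240e+01 4.57000e-01] -6.828226089477539 [549.239 242.568   1.068] -8.21508502960205
('top',) [5.15265e+02 9.77700e+00 4.54000e-01] -3.6796624660491943 [549.229 242.317   1.072] -4.680272102355957
('scene',) [5.27916e+02 1.67680e+01 4.43000e-01] -3.2484898567199707 [549.472 243.691   1.062] -3.5830495357513428
```

View pics/ov1.png

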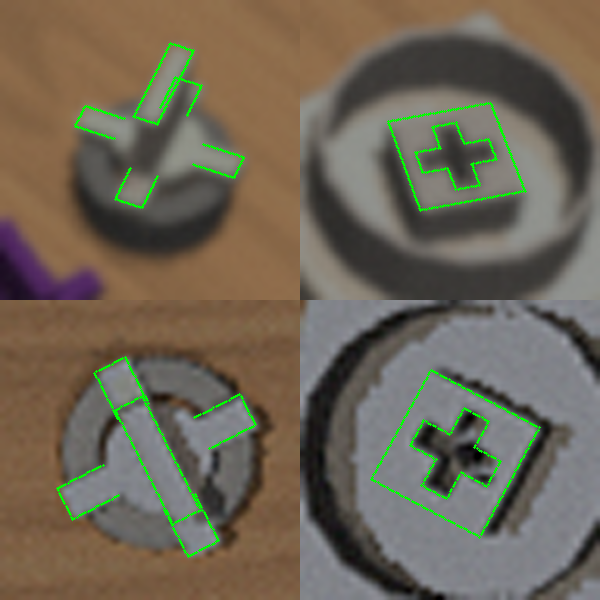

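```bash
cat > go.py <<'E'
import sys
from h import *
from scipy.spatial.transform import Rotation as R
# target: tcp x y z, heading of tool x (rad, mod pi)
def rel(x,y,z,a):
    o=ctrl.get_obs();R0=R.from_rotvec(o["orientation"]);X=R0.apply([1,0,0]);h=np.arctan2(X[1],X[0])
    d=(a-h+np.pi/2)%np.pi-np.pi/2
    for dd in(d,d-np.sign(d)*np.pi):
        # target rotation: exactly down, heading h+dd
        c,s=np.cos(h+dd),np.sin(h+dd);Rt=R.from_matrix(np.array([[c,s,0],[s,-c,0],[0,0,-1]]).T)
        print("turn",dd.round(3),"rotvec tool",(R0.inv()*Rt).as_rotvec().round(3))
    print("t",round(o["t"],2),"head",h.round(3),"q",o["qpos"].round(3),"pos",o["ee_pos"].round(1),"F",o["ft_force"].round(1),"M",o["moment"].round(2),"w",round(o["width"],1),"g",round(o["grasp_force"],1))
    print("shift tool",R0.inv().apply(np.array([x,y,z])-o["ee_pos"]).round(1))
if __name__=="__main__": rel(*map(float,sys.argv[1:]))
E
python3 go.py 515.8 10.4 110 0.457
```

```text
turn 0.828 rotvec tool [-0.    -0.    -0.828]
turn -2.314 rotvec tool [-0.     0.     2.314]
t 0.6 head 2.771 q [ 1.181  0.423  1.63  -0.     1.089 -0.019] pos [226.4 582.5 222.7] F [-0.2 -0.2 -0.2] M [ 0.05 -0.03 -0.01] w 87.7 g 0.0
shift tool [-477.  -428.4  112.7]
```

```bash
python3 -m creep '[{"translation":[-45,-40,0],"angular":[0,0,-0.1],"jaw":1},{"translation":[-90,-80,0],"angular":[0,0,-0.2],"jaw":1},{"translation":[-135,-120,0],"angular":[0,0,-0.3],"jaw":1},{"translation":[-180,-160,0],"angular":[0,0,-0.4],"jaw":1},{"translation":[-225,-200,0],"angular":[0,0,-0.5],"jaw":1},{"translation":[-270,-240,0],"angular":[0,0,-0.6],"jaw":1},{"translation":[-315,-280,0],"angular":[0,0,-0.7],"jaw":1},{"translation":[-355,-320,0],"angular":[0,0,-0.8],"jaw":1}]'; python3 go.py 515.8 10.4 110 0.457
```

```text
t: 1.6
ee_pos: [442.3, 153.8, 223.1]
orientation: [-0.674, 3.067, 0.0]
ft_force: [1.5, 0.7, -0.4]
width: 87.6
grasp_force: 0.0
turn 0.025 rotvec tool [-0.     0.001 -0.025]
turn -3.117 rotvec tool [2.000e-03 0.000e+00 3.117e+00]
t 1.6 head -2.709 q [ 0.309  0.19   1.966 -0.     0.984 -1.694] pos [442.3 153.8 223.1] F [ 1.5  0.7 -0.4] M [ 0.05 -0.03  0.04] w 87.6 g 0.0
shift tool [  -6.5 -161.   113.1]
```

```bash
python3 -m creep '[{"translation":[-1,-35,10],"angular":[0,0,-0.02],"jaw":1},{"translation":[-3,-75,25],"angular":[0,0,-0.025],"jaw":1},{"translation":[-5,-115,50],"angular":[0,0,-0.025],"jaw":1},{"translation":[-6,-145,75],"angular":[0,0,-0.025],"jaw":1},{"translation":[-6,-161,98],"angular":[0,0,-0.025],"jaw":1},{"translation":[-6,-162,112],"angular":[0,0,-0.025],"jaw":1},{"translation":[-6,-162,112],"angular":[0,0,-0.025],"jaw":1},{"translation":[-6,-162,112],"angular":[0,0,-0.025],"jaw":1}]'; python3 go.py 515.8 10.4 48.5 0.457
python3 - <<'E'
from h import *
im={n:ctrl.get_image(n)[:,:,::-1].copy() for n in("scene","top")}
for n in im: cv2.imwrite(f"pics/{n}1.png",im[n])
P=ctrl.get_obs()["ee_pos"];M=np.array([[0,0,0.]])
t=[]
for n in im:
    u=proj(n,[P])[0];c=u.astype(int)-32;cr=cv2.resize(im[n][c[1]:c[1]+64,c[0]:c[0]+64],(400,400),interpolation=2)
    q=proj(n,np.vstack([place(wheel(),515.8,10.4,32,.457)]))
    for p in (q-c+.5)*6.25: cv2.circle(cr,tuple(map(int,p)),1,(0,255,0),-1)
    p=(u-c+.5)*6.25;cv2.circle(cr,tuple(map(int,p)),4,(0,0,255),-1);t.append(cr)
cv2.imwrite("pics/ov2.png",np.hstack(t))
E
```

```text
t: 2.6
ee_pos: [514.4, 11.5, 111.3]
orientation: [-0.708, 3.06, -0.0]
ft_force: [0.5, -0.1, 0.4]
width: 88.0
grasp_force: 0.0
turn 0.002 rotvec tool [-0.     0.001 -0.002]
turn -3.14 rotvec tool [1.00e-03 0.00e+00 3.14e+00]
t 2.6 head -2.687 q [-1.000e-03  4.290e-01  1.948e+00  0.000e+00  7.640e-01 -2.027e+00] pos [514.4  11.5 111.3] F [ 0.5 -0.1  0.4] M [ 0.01 -0.    0.02] w 88.0 g 0.0
shift tool [-0.7 -1.6 62.8]
```

View pics/ov2.png

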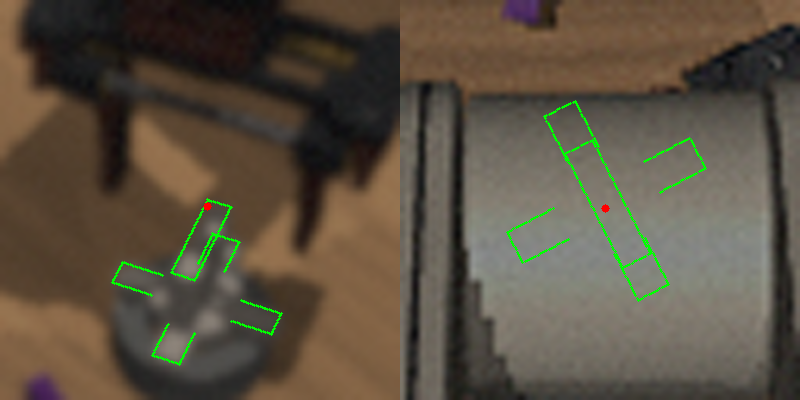

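The scene view shows the two fingers (crop tips 115,185 and 305,245) straddling the bar symmetrically at the TCP mark (207,207). The overlay still fits the wheel, so I'll descend and grip.

```bash
python3 -m creep '[{"translation":[-0.7,-1.6,20],"angular":[0,0,0],"jaw":1},{"translation":[-0.7,-1.6,42],"angular":[0,0,0],"jaw":1},{"translation":[-0.7,-1.6,58],"angular":[0,0,0],"jaw":1},{"translation":[-0.7,-1.6,62],"angular":[0,0,0],"jaw":0.9},{"translation":[-0.7,-1.6,62],"angular":[0,0,0],"jaw":0},{"translation":[-0.7,-1.6,62],"angular":[0,0,0],"jaw":0},{"translation":[-0.7,-1.6,62],"angular":[0,0,0],"jaw":0},{"translation":[-0.7,-1.6,62],"angular":[0,0,0],"jaw":0}]'; python3 go.py 549.2 242.6 160 1.068
```

```text
t: 3.7
ee_pos: [515.8, 9.7, 49.0]
orientation: [-0.707, 3.06, -0.0]
ft_force: [-0.4, 0.1, -0.6]
width: 42.5
grasp_force: 0.0
turn 0.614 rotvec tool [-0.     0.    -0.614]
turn -2.528 rotvec tool [1.000e-03 1.000e-03 2.528e+00]
t 3.7 head -2.687 q [-0.004  0.541  1.965 -0.     0.635 -2.029] pos [515.8   9.7  49. ] F [-0.4  0.1 -0.6] M [0.06 0.01 0.  ] w 42.5 g 0.0
shift tool [-132.3  194.6 -111. ]
```

Still closing; I'll wait, then lift.

```bash
python3 -m creep '[{"translation":[0,0,0],"angular":[0,0,0],"jaw":0},{"translation":[0,0,0],"angular":[0,0,0],"jaw":0},{"translation":[0,0,0],"angular":[0,0,0],"jaw":0},{"translation":[0,0,0],"angular":[0,0,0],"jaw":0},{"translation":[0,0,0],"angular":[0,0,0],"jaw":0},{"translation":[0,0,0],"angular":[0,0,0],"jaw":0},{"translation":[0,0,-10],"angular":[0,0,0],"jaw":0},{"translation":[0,0,-20],"angular":[0,0,0],"jaw":0}]'; python3 go.py 549.2 242.6 160 2.639
```

```text
t: 4.7
ee_pos: [515.4, 9.7, 69.3]
orientation: [0.707, -3.061, -0.0]
ft_force: [0.2, 0.8, -1.7]
width: 11.5
grasp_force: 30.0
turn -0.957 rotvec tool [ 0.    -0.     0.957]
turn 2.185 rotvec tool [ 0.     0.    -2.185]
t 4.7 head -2.687 q [-0.004  0.504  1.96   0.     0.677 -2.029] pos [515.4   9.7  69.3] F [ 0.2  0.8 -1.7] M [0.04 0.03 0.03] w 11.5 g 30.0
shift tool [-132.5  194.5  -90.8]
```

```bash
python3 -m creep '[{"translation":[0,0,-30],"angular":[0,0,0],"jaw":0},{"translation":[0,0,-65],"angular":[0,0,0],"jaw":0},{"translation":[-10,15,-95],"angular":[0,0,0.1],"jaw":0},{"translation":[-35,50,-100],"angular":[0,0,0.25],"jaw":0},{"translation":[-62,90,-100],"angular":[0,0,0.42],"jaw":0},{"translation":[-90,130,-100],"angular":[0,0,0.6],"jaw":0},{"translation":[-112,165,-100],"angular":[0,0,0.77],"jaw":0},{"translation":[-128,188,-100],"angular":[0,0,0.9],"jaw":0}]';  python3 -m creep '[{"translation":[-2,4,0],"angular":[0,0,0.05],"jaw":0},{"translation":[-2,6,0],"angular":[0,0,0.057],"jaw":0},{"translation":[-2,6,0],"angular":[0,0,0.057],"jaw":0},{"translation":[-2,6,0],"angular":[0,0,0.057],"jaw":0},{"translation":[-2,6,0],"angular":[0,0,0.057],"jaw":0},{"translation":[-2,6,0],"angular":[0,0,0.057],"jaw":0},{"translation":[-2,6,0],"angular":[0,0,0.057],"jaw":0},{"translation":[-2,6,0],"angular":[0,0,0.057],"jaw":0}]'; python3 go.py 549.2 242.6 160 2.639
python3 - <<'E'
from h import *
im={n:ctrl.get_image(n)[:,:,::-1].copy() for n in("scene","top")}
for n in im: cv2.imwrite(f"pics/{n}2.png",im[n])
P=ctrl.get_obs()["ee_pos"]
s={"scene":im["scene"]};z=P[2]+18.7-35
w=wheel();w=w[w[:,2]<20]
for zz in(z,):
    print(zz,fit(w,zz,P[:2],s,np.arange(2.4,2.9,.05),8))
overlay([(wheel(),(P[0],P[1],z,2.639)),(hub(),(549.2,242.6,92,1.068))],s,"pics/ov3.png",32,400)
E
```

```text
t: 5.7
ee_pos: [548.0, 236.7, 169.4]
orientation: [0.7, 3.062, 0.001]
ft_force: [1.0, -0.3, -1.4]
width: 12.0
grasp_force: 30.0
t: 6.7
ee_pos: [552.5, 239.3, 168.7]
orientation: [-0.782, -3.043, 0.0]
ft_force: [0.6, 0.3, -1.7]
width: 12.0
grasp_force: 30.0
turn 0.0 rotvec tool [-0. -0. -0.]
turn -3.141 rotvec tool [-0.     0.     3.141]
t 6.7 head 2.639 q [ 0.389  0.455  1.722  0.     0.965 -0.679] pos [552.5 239.3 168.7] F [ 0.6  0.3 -1.7] M [0.03 0.02 0.05] w 12.0 g 30.0
shift tool [4.5 1.3 8.7]
152.36737271489218 (array([544.26610605, 247.95111845,   2.70813615]), np.float64(-1.8894981145858765))
```

View pics/ov3.png

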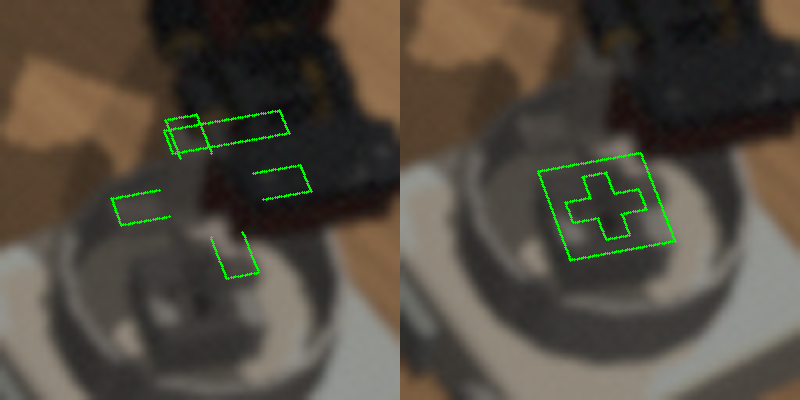

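The gripper hides the wheel in this pose, and only a faint vane shows at (215,225). I'll turn a quarter the other way, which gives the same fit, so the camera sees along the bar.

```bash
python3 -m creep '[{"translation":[1,0,0],"angular":[0,0,-0.18],"jaw":0},{"translation":[2,1,0],"angular":[0,0,-0.36],"jaw":0},{"translation":[3,1,0],"angular":[0,0,-0.54],"jaw":0},{"translation":[4.5,1.3,2],"angular":[0,0,-0.72],"jaw":0},{"translation":[4.5,1.3,4],"angular":[0,0,-0.9],"jaw":0},{"translation":[4.5,1.3,6],"angular":[0,0,-1.08],"jaw":0},{"translation":[4.5,1.3,8],"angular":[0,0,-1.26],"jaw":0},{"translation":[4.5,1.3,8],"angular":[0,0,-1.44],"jaw":0}]';  python3 -m creep '[{"translation":[0,0,0],"angular":[0,0,-0.131],"jaw":0},{"translation":[0,0,0],"angular":[0,0,-0.131],"jaw":0},{"translation":[0,0,0],"angular":[0,0,-0.131],"jaw":0},{"translation":[0,0,0],"angular":[0,0,-0.131],"jaw":0},{"translation":[0,0,0],"angular":[0,0,-0.131],"jaw":0},{"translation":[0,0,0],"angular":[0,0,-0.131],"jaw":0},{"translation":[0,0,0],"angular":[0,0,-0.131],"jaw":0},{"translation":[0,0,0],"angular":[0,0,-0.131],"jaw":0}]'; python3 go.py 549.2 242.6 160 1.068
cat > look.py <<'E'
from h import *
import sys
im=np.mean([ctrl.get_image("scene")[:,:,::-1].astype(float) for _ in range(5)],0)
im=np.clip((im/255)**.55*255,0,255).astype(np.uint8);cv2.imwrite(f"pics/{sys.argv[1]}raw.png",im)
P=ctrl.get_obs()["ee_pos"];z=P[2]+18.7-35
c=proj("scene",[[P[0],P[1],z]])[0].astype(int)-32
t=[cv2.resize(im[c[1]:c[1]+64,c[0]:c[0]+64],(400,400),interpolation=2) for _ in(0,1)]
for p in (proj("scene",place(wheel(),P[0],P[1],z,1.068))-c+.5)*6.25: cv2.circle(t[1],tuple(map(int,p)),1,(0,255,0),-1)
for p in (proj("scene",place(np.vstack([poly(cross(13,2.5),-24),poly(cross(15,4),-19)]),P[0],P[1],z,1.068))-c+.5)*6.25: cv2.circle(t[1],tuple(map(int,p)),1,(0,255,255),-1)
for p in (proj("scene",place(hub(),549.2,242.6,92,1.068))-c+.5)*6.25: cv2.circle(t[1],tuple(map(int,p)),1,(0,0,255),-1)
cv2.imwrite(f"pics/{sys.argv[1]}.png",np.hstack(t))
E
python3 look.py l4
```

```text
t: 7.8
ee_pos: [549.0, 242.6, 160.5]
orientation: [1.427, -2.798, -0.0]
ft_force: [-0.0, 0.1, -1.9]
width: 11.6
grasp_force: 30.0
t: 8.8
ee_pos: [549.2, 242.6, 160.7]
orientation: [-1.599, 2.704, -0.0]
ft_force: [-0.2, -0.6, -2.0]
width: 11.8
grasp_force: 30.0
turn -0.0 rotvec tool [-0.  0.  0.]
turn 3.141 rotvec tool [-0.    -0.    -3.141]
t 8.8 head -2.073 q [ 0.396  0.463  1.73  -0.     0.948 -2.243] pos [549.2 242.6 160.7] F [-0.2 -0.6 -2. ] M [0.1  0.05 0.03] w 11.8 g 30.0
shift tool [ 0.  -0.   0.7]
```

View pics/l4.png

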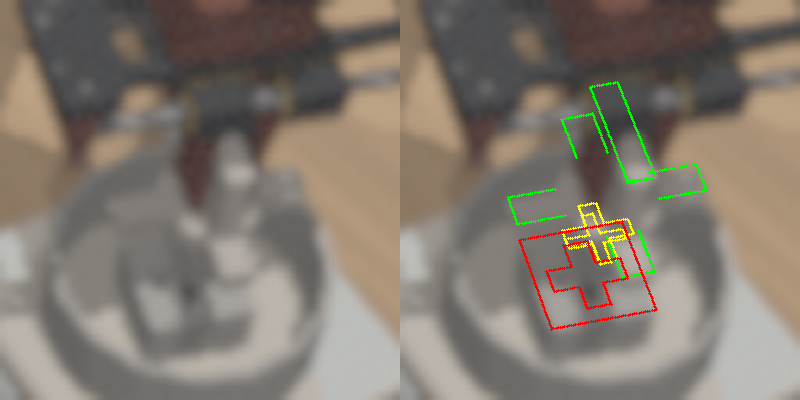

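The wheel's bar (235,150), front vane (235,268) and right vane (285,185) lie within about 1 px of the overlay, and the hub matches too. That is well inside the lead-in tolerance, so I'll descend and feel for contact.

```bash
python3 -m creep '[{"translation":[0,0,10],"angular":[0,0,0],"jaw":0},{"translation":[0,0,18],"angular":[0,0,0],"jaw":0},{"translation":[0,0,24],"angular":[0,0,0],"jaw":0},{"translation":[0,0,27],"angular":[0,0,0],"jaw":0},{"translation":[0,0,29],"angular":[0,0,0],"jaw":0},{"translation":[0,0,31],"angular":[0,0,0],"jaw":0},{"translation":[0,0,32],"angular":[0,0,0],"jaw":0},{"translation":[0,0,32],"angular":[0,0,0],"jaw":0}]'; python3 go.py 549.2 242.6 121 1.068
```

```text
t: 10.05
ee_pos: [549.2, 242.7, 128.7]
orientation: [-1.599, 2.704, 0.0]
ft_force: [0.2, -0.1, -2.4]
width: 11.8
grasp_force: 30.0
turn -0.0 rotvec tool [-0.  0.  0.]
turn 3.141 rotvec tool [-0.    -0.    -3.141]
t 10.05 head -2.073 q [ 0.396  0.507  1.748  0.     0.887 -2.243] pos [549.2 242.7 128.7] F [ 0.2 -0.1 -2.4] M [0.05 0.05 0.06] w 11.8 g 30.0
shift tool [ 0.1 -0.   7.7]
```

The lead-in is in with no contact. Continuing to just above the ejector.

```bash
python3 -m creep '[{"translation":[0,0,1],"angular":[0,0,0],"jaw":0},{"translation":[0,0,2],"angular":[0,0,0],"jaw":0},{"translation":[0,0,3],"angular":[0,0,0],"jaw":0},{"translation":[0,0,4],"angular":[0,0,0],"jaw":0},{"translation":[0,0,5],"angular":[0,0,0],"jaw":0},{"translation":[0,0,6],"angular":[0,0,0],"jaw":0},{"translation":[0,0,7],"angular":[0,0,0],"jaw":0},{"translation":[0,0,8],"angular":[0,0,0],"jaw":0}]'; python3 go.py 549.2 242.6 110 1.068
```

```text
t: 11.05
ee_pos: [549.2, 242.6, 120.6]
orientation: [-1.599, 2.704, -0.0]
ft_force: [0.6, -0.3, -1.6]
width: 12.0
grasp_force: 30.0
turn -0.0 rotvec tool [-0.  0.  0.]
turn 3.141 rotvec tool [-0.    -0.    -3.141]
t 11.05 head -2.073 q [ 0.396  0.518  1.751 -0.     0.872 -2.243] pos [549.2 242.6 120.6] F [ 0.6 -0.3 -1.6] M [0.06 0.07 0.01] w 12.0 g 30.0
shift tool [ 0.  -0.  10.6]
```

```bash
python3 -m creep '[{"translation":[0,0,1.5],"angular":[0,0,0],"jaw":0},{"translation":[0,0,3],"angular":[0,0,0],"jaw":0},{"translation":[0,0,4.5],"angular":[0,0,0],"jaw":0},{"translation":[0,0,6],"angular":[0,0,0],"jaw":0},{"translation":[0,0,7.5],"angular":[0,0,0],"jaw":0},{"translation":[0,0,9],"angular":[0,0,0],"jaw":0},{"translation":[0,0,10],"angular":[0,0,0],"jaw":0},{"translation":[0,0,10],"angular":[0,0,0],"jaw":0}]'; python3 go.py 549.2 242.6 109 1.068
```

```text
t: 12.05
ee_pos: [549.3, 242.7, 110.8]
orientation: [-1.599, 2.704, -0.0]
ft_force: [-2.0, -0.1, 4.5]
width: 11.8
grasp_force: 30.0
turn -0.0 rotvec tool [-0.  0.  0.]
turn 3.141 rotvec tool [-0.    -0.    -3.141]
t 12.05 head -2.073 q [ 0.396  0.532  1.756 -0.     0.853 -2.243] pos [549.3 242.7 110.8] F [-2.  -0.1  4.5] M [-0.13  0.46  0.06] w 11.8 g 30.0
shift tool [0.1 0.  1.8]
```

```bash
python3 -m creep '[{"translation":[0,0,0.5],"angular":[0,0,0],"jaw":0},{"translation":[0,0,1],"angular":[0,0,0],"jaw":0},{"translation":[0,0,1.4],"angular":[0,0,0],"jaw":0},{"translation":[0,0,1.8],"angular":[0,0,0],"jaw":0},{"translation":[0,0,2.2],"angular":[0,0,0],"jaw":0},{"translation":[0,0,2.5],"angular":[0,0,0],"jaw":0},{"translation":[0,0,2.5],"angular":[0,0,0],"jaw":0},{"translation":[0,0,2.5],"angular":[0,0,0],"jaw":0}]'; python3 go.py 549.2 242.6 109 1.068
```

```text
t: 13.05
ee_pos: [549.3, 242.7, 108.7]
orientation: [-1.599, 2.704, -0.0]
ft_force: [-2.9, -0.9, 9.2]
width: 11.9
grasp_force: 30.0
turn -0.0 rotvec tool [-0.  0.  0.]
turn 3.141 rotvec tool [-0.    -0.    -3.141]
t 13.05 head -2.073 q [ 0.396  0.535  1.757 -0.     0.849 -2.243] pos [549.3 242.7 108.7] F [-2.9 -0.9  9.2] M [-0.08  0.65  0.02] w 11.9 g 30.0
shift tool [ 0.1  0.  -0.3]
```

```bash
python3 -m creep '[{"translation":[0,0,0.3],"angular":[0,0,0],"jaw":0},{"translation":[0,0,0.6],"angular":[0,0,0],"jaw":0},{"translation":[0,0,0.9],"angular":[0,0,0],"jaw":0},{"translation":[0,0,1],"angular":[0,0,0],"jaw":0},{"translation":[0,0,1],"angular":[0,0,0],"jaw":0},{"translation":[0,0,1],"angular":[0,0,0],"jaw":0},{"translation":[0,0,1],"angular":[0,0,0],"jaw":0},{"translation":[0,0,1],"angular":[0,0,0],"jaw":0}]'; python3 go.py 549.2 242.6 109 1.068
```

```text
t: 14.05
ee_pos: [549.3, 242.7, 108.6]
orientation: [-1.599, 2.704, -0.0]
ft_force: [-4.6, -2.4, 17.3]
width: 11.8
grasp_force: 30.0
turn -0.0 rotvec tool [-0.  0.  0.]
turn 3.141 rotvec tool [-1.000e-03 -0.000e+00 -3.141e+00]
t 14.05 head -2.073 q [ 0.396  0.535  1.757  0.     0.849 -2.243] pos [549.3 242.7 108.6] F [-4.6 -2.4 17.3] M [-0.35  1.2   0.03] w 11.8 g 30.0
shift tool [ 0.1  0.  -0.4]
```

It has come to a hard stop at 108.6 mm, where home is expected. I'll ease the side load a little and press slightly more to confirm it is flush, then look.

```bash
python3 -m creep '[{"translation":[0.2,0.2,0],"angular":[0,0,0],"jaw":0},{"translation":[0.5,0.4,0],"angular":[0,0,0],"jaw":0},{"translation":[0.7,0.5,0],"angular":[0,0,0],"jaw":0},{"translation":[0.7,0.5,0.3],"angular":[0,0,0],"jaw":0},{"translation":[0.7,0.5,0.5],"angular":[0,0,0],"jaw":0},{"translation":[0.7,0.5,0.5],"angular":[0,0,0],"jaw":0},{"translation":[0.7,0.5,0.5],"angular":[0,0,0],"jaw":0},{"translation":[0.7,0.5,0.5],"angular":[0,0,0],"jaw":0}]'; python3 go.py 549.2 242.6 109 1.068; python3 look.py l5
```

```text
t: 15.05
ee_pos: [549.2, 242.7, 108.6]
orientation: [-1.598, 2.702, -0.0]
ft_force: [-4.7, -0.7, 18.3]
width: 11.7
grasp_force: 30.0
turn -0.0 rotvec tool [-0.001  0.002  0.   ]
turn 3.141 rotvec tool [-3.000e-03 -2.000e-03 -3.141e+00]
t 15.05 head -2.073 q [ 0.396  0.535  1.758  0.     0.847 -2.243] pos [549.2 242.7 108.6] F [-4.7 -0.7 18.3] M [-0.28  1.09  0.06] w 11.7 g 30.0
shift tool [ 0.1 -0.  -0.4]
```

View pics/l5.png

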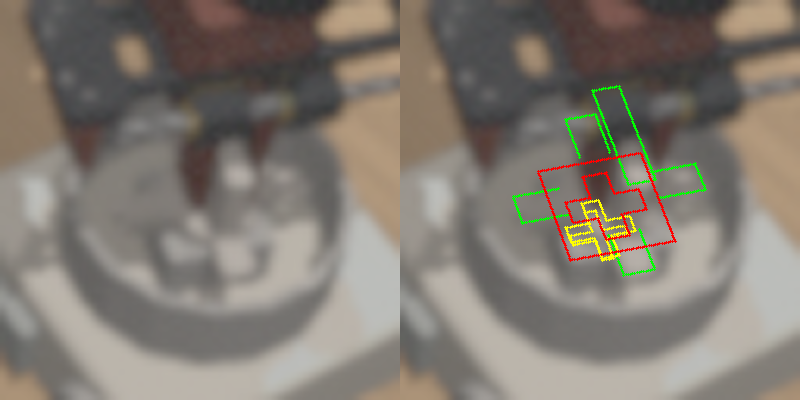

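The wheel sits on the hub: the front vane at (230,262) and the bar at (235,170) match the home overlay. It is held against a hard stop with about 18 N, so I'm handing in.

```bash
python3 -c "
from workcell import ctrl
print(ctrl.close_job())"
```

```text
the job is handed in; nothing more can be done
None
```

The four-vane wheel is fitted in the drive hub and pressed down against a hard stop at the expected home height, still gripped with about 18 N of downward push, and the job was handed in at about 15 s. I moved only the wheel.

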